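Scoop strayed parts out from under the paint rack

TASK

A small lidded pot and a thread spool have strayed into the low space under the plywood paint rack, too low for the hand. Pick up the flat scoop from the cork mat, slide it along the table under the rack's front lip right to the back so that both ride up on it, draw them out, and set the loaded scoop back down flat on the middle of the mat with both still in it. Leave the other things on the table where they are.

Things in the scene. Friction and masses are not known exactly. Their poses are not given: they have to be found in the camera images.
- rack: Plywood paint rack, 84 deep (x) x 176 wide (y), fixed; paint pots and a spool standing on it (to 112 mm high) are fixed too. Origin: centre of its footprint on the table; +x points from its open front to its back. The space beneath is open only at the front, bare table below, 160 mm wide, 40 mm high under the lip, 78 mm deep from the lip's front (x = -42 mm) to the back panel's inner face (x = +36 mm).
- rack_lip (a point): middle of the lower front edge of the rack's lip, 40 mm above the table
- rack_back (a point): foot of the inner face of the rack's back panel, at its middle, on the table
- mat: Cork mat, 240 (x) x 170 (y) x 3 mm, fixed on the table. Origin: centre of its underside; +x along its length, z up.
- scoop: Flat aluminium scoop, about 160 g, loose, on the mat at the start. Origin: on its underside, at the middle of the 100 mm long, 128 mm wide pan; +x points to the open front edge (x = +50 mm), z up. Floor 2.5 mm thick; walls 16 mm high at the back and at both sides (x = -50 to +30 mm). A straight wooden handle runs backwards; a thin rear foot at x = -136 mm keeps it level when it stands.
- scoop_grip (a point): centre of the wooden handle, 95 mm behind the scoop's origin and 145 mm behind its front edge, 44 mm above its underside. The handle is 92 mm long (x), 16 mm wide (y), 24 mm tall, free below (32 mm above the ground)
- scoop_tip (a point): middle of the scoop's sharp front edge, on its underside; the floor tapers to it over the front 25 mm, so that things against a wall ride up on it
- scoop_mid (a point): middle of the scoop's whole length on its underside, 45 mm behind the scoop's origin
- pot_mid (a point): centre of the small round pot with a black screw lid, 36 mm across x 21 mm high, standing under the rack, within 36 mm of the rack's centre line
- spool_mid (a point): centre of the thread spool standing on end under the rack, 25 mm across x 29 mm high, within 36 mm of the rack's centre line
- pencil: bystander to leave alone: pencil, 130 mm long; origin at the centre of its underside
- cutters: bystander to leave alone: red-sleeved side cutters, 110 mm long; origin at the centre of its underside
- glue: bystander to leave alone: small dark glue bottle with a pointed white nozzle, 83 mm tall; origin at the centre of its underside
- sanding_block: bystander to leave alone: purple sanding block, 34 x 64 x 10 mm; origin at the centre of its underside
- torch: bystander to leave alone: small black torch, 79 mm long; origin at the centre of its underside

How it is judged:
By the outcome, as a careful person would: the job done as asked, in the order asked, and still so for the second after the job is handed in, with the robot touching nothing.
It also fails if it takes over 58 s, if anything falls off the work surface, if the arm or the gripper's body presses on something with over 40 N, if the wrist force passes 120 N, or if a joint passes its speed limit or range.

ROBOT

A 6-joint arm with a two-finger parallel gripper is mounted at the origin on a cart in front of the work surface, level with it; the furniture and walls round the work are solid. World frame = base frame: x ahead of the robot, y to its left, z up, the work surface at z = 0. Lengths are in m, angles in rad, forces in N, time in s.
With the tool pointing down it reaches from about 0.25 to 0.775 m from the base axis. Payload 4 kg.
Tool frame: the origin (TCP) lies midway between the tips of the shut fingers; the grasp point (between the pads) lies 19 mm behind it; z points along the fingers, y is the direction in which the jaws open and shut (so a half turn about z gives the same grasp; the last joint's range is limited). The gripper opens to 94 mm and grips with 3 to 60 N. Pads are 16 mm wide; open, the fingers measure 119 mm over their backs; the gripper's body (75 mm by 177 mm) begins 78 mm behind the grasp point.
Start: joints at [1.022, 0.087, 1.371, -0, 1.684, -0.103], TCP at [0.237, 0.496, 0.206] pointing down, gripper open.
Joint ranges: [-3.1, 3.1], [-0.76, 2.03], [0.27, 2.55], [-1.08, 4.22], [0.17, 2.65], [-2.57, 2.57]. Speed limits (rad/s): [2.79, 2.79, 3.14, 3.14, 3.14, 3.14].

INTERFACE

Orientations are given as [roll, pitch, yaw] about the fixed x, y, z axes, in that order (R = Rz(yaw) Ry(pitch) Rx(roll)).
In Python, from bench import robot, cams gives the robot as it stands.
- The arm moves only by the tool step_arm, never from a script. Its argument "plan" is a list that holds one entry, the list of rows, each a list of 5 numbers: the shift along the world's x, y, z in mm, then the turn about the world's z in rad, then the opening in per cent of the stroke, from 0 (shut) to 100 (fully open). In form: [[[tx, ty, tz, turn, fingers], ...]]. A call has 1 to 8 rows; each row is the pose to reach, as a shift and turn from the pose commanded when the call began; what a row does not reach only later rows make up. A row lasts 1/12 s, in which the tool goes at most 41.7 mm and 7.16 degrees, less where a joint would pass 70% of its speed; a pose out of reach is approached as far as the arm can. A call with a gripper value outside its range is refused whole. The fingers move at their own pace and stop on an object; the grip force is fixed at half the most. Time passes only in rows, so rows that repeat a pose let the fingers close. It gives the time, the measured TCP pose, the force and the opening at its end, in the units of the state.
- robot.get_obs(): the state, without advancing time (a new reading comes with each control period).
- cams.snapshot(name): name is "side" or "top"; returns a dict with "frame" (384x512x3 uint8, red, green, blue), "camera_matrix" (3x3 intrinsics, pixels), "origin" and "attitude" of the camera in the world. Camera axes: x right, y down, z forward; pixel columns grow to the right and rows downward; lengths in m; the calibration is good to about 2 mm. A picture is of the moment at which its call begins. There is no depth.
- robot.close_job(): hands the job in, once; it reports no verdict.
The state is a dict: "time": time; "joint_positions": joint angles; "qvel": joint speeds; "joint_torque": joint torques, N m; "tool_pos": TCP position; "ee_rot": TCP orientation; "wrist_force": force on the tool from outside, world axes, zero at the start; "wrist_torque": the same for the moment, N m; "width": finger opening in m.
Only numpy, scipy, OpenCV 4.12 (cv2) and the standard library are available. Lean on these libraries where they do the work, as an engineer would, in place of code of your own. Each camera call takes 0.05 s, during which the arm holds its last target. There are 200 camera calls.

## Working session

There is one attempt and no reset: what is moved stays moved. The work goes in short steps, Python scripts to look and compute and a tool call to move; the robot and the scene stay as the last step left them, time stands still between calls to the robot, and variables do not carry over. Pictures are saved under pics/ and viewed, about 8 in all and at most 12, crops included, and the job is handed in when it is done.

Besides the shell and the picture viewer there is one more tool, called after "Call:" by a JSON object that holds its "name" and its "arguments". step_arm: Moves the arm, as the interface text tells. Its arguments: {"type":"object","properties":{"plan":{"type":"array"}},"required":["plan"]}

```bash
mkdir -p pics; ls; cat > h.py <<'E'
import numpy as np, cv2
from scipy.spatial.transform import Rotation as R
from bench import robot, cams
def snap(n, f=None):
    s=cams.snapshot(n)
    if f: cv2.imwrite('pics/'+f, cv2.cvtColor(s['frame'],cv2.COLOR_RGB2BGR))
    return s
def rot(s):
    a=np.array(s['attitude'],float)
    return a if a.shape==(3,3) else R.from_euler('xyz',a).as_matrix()
def ray(s,u,v,z):
    d=rot(s)@np.linalg.inv(s['camera_matrix'])@[u,v,1]; o=np.array(s['origin'])
    return o+d*(z-o[2])/d[2]
def proj(s,p):
    q=s['camera_matrix']@(rot(s).T@(np.array(p)-s['origin'])); return q[:2]/q[2]
E
python3 - <<'E'
from h import *
for n in('top','side'):
    s=snap(n,n+'1.png'); print(n,s['origin'],s['attitude'],s['camera_matrix'])
o=robot.get_obs();print(o['time'],o['tool_pos'],o['ee_rot'],o['width'])
E
```

```text
pics
top [0.36846017 0.22094043 1.14545628] [-2.97802752 -0.02286559 -1.58225766] [[380.71985586   0.         253.89122847]
 [  0.         380.71985586 183.10593648]
 [  0.           0.           1.        ]]
side [0.52436427 1.06088386 0.61069944] [-2.14482773  0.01128014 -3.12285994] [[378.8934139    0.         253.27888604]
 [  0.         378.8934139  193.55419978]
 [  0.           0.           1.        ]]
0.1 [0.2368949  0.49581756 0.20444804] [-3.13962973e+00 -2.18966882e-04  2.69579404e+00] 0.09411040471949648
```

View pics/top1.png

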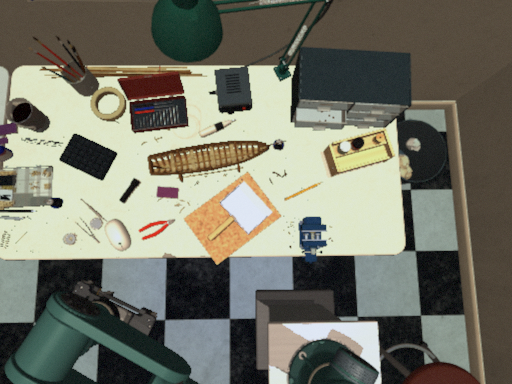

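View pics/side1.png

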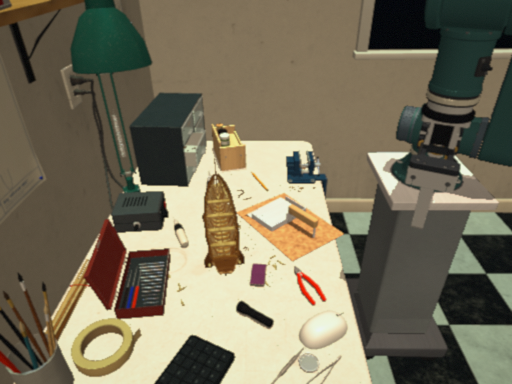

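```bash
python3 - <<'E'
from h import *
a=cv2.imread('pics/top1.png'); b=cv2.imread('pics/side1.png')
A=cv2.resize(a[120:270,180:410],None,fx=3.4,fy=3.4,interpolation=cv2.INTER_CUBIC)
cv2.imwrite('pics/c1.png',A)
B=cv2.resize(b[115:265,195:350],None,fx=4,fy=4,interpolation=cv2.INTER_CUBIC)
cv2.imwrite('pics/c2.png',B)
E
```

```text
(no output)
```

View pics/c1.png

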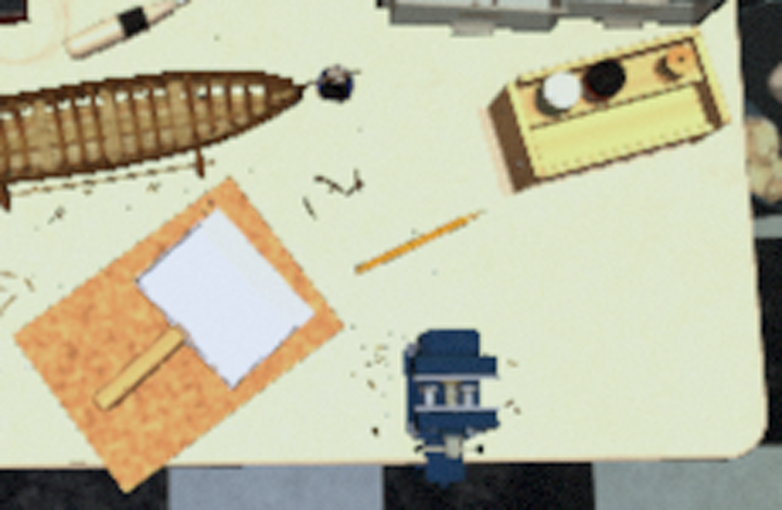

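View pics/c2.png

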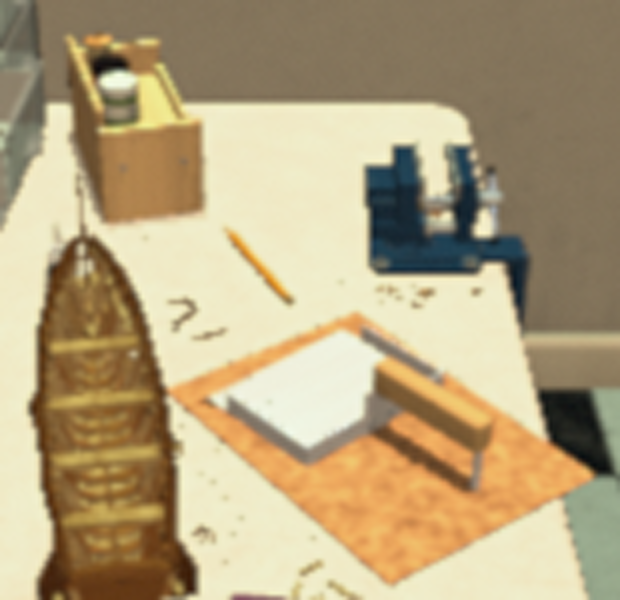

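```bash
python3 - <<'E'
from h import *
t=cams.snapshot('top'); s=cams.snapshot('side')
T=lambda U,V,z:ray(t,(U+.5)/3.4-.5+180,(V+.5)/3.4-.5+120,z)*1000
S=lambda U,V,z:ray(s,(U+.5)/4-.5+195,(V+.5)/4-.5+115,z)*1000
np.set_printoptions(precision=1,suppress=True)
print('rack bottom left-front top/side',T(515,192,0),S(203,212,0),'left-back side',S(105,220,0),T(485,108,0))
print('pencil tip',T(485,210,0.003),T(357,270,.003))
tm=t['frame'];h=cv2.cvtColor(tm,cv2.COLOR_RGB2HSV)
def mask(lo,hi,x0,y0,x1,y1):
    m=cv2.inRange(h,lo,hi);k=np.zeros_like(m);k[y0:y1,x0:x1]=m[y0:y1,x0:x1];return k
# mat corners (top z=3)
for n,p in dict(L=(13,338),T=(232,177),R=(344,326),B=(125,493)).items(): print('mat',n,T(*p,.003))
# pan corners: front edge z~4 ; rear wall top z=19 
for n,p in dict(fl=(217,207),fr=(315,313),rl=(137,282),rr=(234,388)).items(): print('pan',n,T(*p,.005),T(*p,.019))
for n,p in dict(f=(182,335),b=(101,401)).items(): print('handle top',n,T(*p,.059))
print('side handle foot',S(475,490,.003),'handle top front/back mid',S(385,368,.059),S(491,432,.059))
print('side pan rearleft bottom',S(309,462,.003),'frontleft tip',S(210,402,.003))
# rack top front edge at varied z
for z in (.05,.06,.07,.08): print(z,T(537,180,z),T(722,125,z),T(510,85,z),T(697,30,z),'|',S(200,122,z),S(100,140,z))
E
```

```text
rack bottom left-front top/side [577.2 -45.1   0. ] [578.2 -41.8   0. ] left-back side [658.5 -28.3   0. ] [655.4 -21.1   0. ]
pencil tip [560.4 -16.6   3. ] [507.1 100.1   3. ]
mat L [449.7 404.    3. ]
mat T [592.2 210.6   3. ]
mat R [457.4 112.8   3. ]
mat B [315.3 305.3   3. ]
pan fl [564.6 224.3   5. ] [562.2 224.2  19. ]
pan fr [469.  138.4   5. ] [467.7 139.4  19. ]
pan rl [497.9 295.4   5. ] [496.3 294.5  19. ]
pan rr [404.  210.6   5. ] [403.6 210.7  19. ]
handle top f [446.8 254.2  59. ]
handle top b [392.8 321.4  59. ]
side handle foot [394.7 321.8   3. ] handle top front/back mid [449.9 269.   59. ] [391.  335.7  59. ]
side pan rearleft bottom [497.8 294.2   3. ] frontleft tip [563.5 229.3   3. ]
0.05 [578.5 -53.1  50. ] [ 626.4 -218.3   50. ] [663.4 -33.4  50. ] [ 712.8 -202.1   50. ] | [ 582. -109.   50.] [664. -75.  50.]
0.06 [576.6 -50.6  60. ] [ 624.  -214.3   60. ] [660.7 -31.   60. ] [ 709.6 -198.2   60. ] | [581.  -88.1  60. ] [661.5 -54.7  60. ]
0.07 [574.7 -48.1  70. ] [ 621.7 -210.3   70. ] [658.  -28.7  70. ] [ 706.5 -194.3   70. ] | [580.  -67.3  70. ] [659.  -34.5  70. ]
0.08 [572.8 -45.6  80. ] [ 619.3 -206.3   80. ] [655.4 -26.4  80. ] [ 703.3 -190.5   80. ] | [578.9 -46.4  80. ] [656.5 -14.2  80. ]
```

Call:
{"name": "step_arm", "arguments": {"plan": [[[20, -23, 0, -0.05, 100], [48, -54, 0, -0.11, 100], [76, -86, 0, -0.17, 100], [104, -118, -10, -0.23, 100], [132, -150, -25, -0.29, 100], [160, -181, -40, -0.35, 100], [182, -206, -55, -0.392, 100], [191, -217, -60, -0.392, 100]]]}}

```text
time: 0.87
tool_pos: [0.4294, 0.2753, 0.1429]
ee_rot: [-3.138, 0.001, 2.299]
wrist_force: [-0.2, 1.0, 1.3]
width: 0.0941
```

Call:
{"name": "step_arm", "arguments": {"plan": [[[0, 0, -15, 0, 100], [0, 0, -20, 0, 60], [0, 0, -20, 0, 60]]]}}

```text
time: 1.12
tool_pos: [0.427, 0.2785, 0.1236]
ee_rot: [-3.138, -0.001, 2.303]
wrist_force: [-0.0, -0.1, 0.5]
width: 0.0835
```

```bash
python3 - <<'E'
from h import *
o=robot.get_obs();print(o['time'],o['tool_pos'],o['ee_rot'],o['width'],o['wrist_force'])
a=snap('top');b=snap('side')
g=[o['tool_pos'][0],o['tool_pos'][1],.047]
def crop(s,c,w,h,k): 
    u,v=map(int,c);f=s['frame'][max(0,v-h):v+h,max(0,u-w):u+w];return cv2.resize(f[...,::-1],None,fx=k,fy=k,interpolation=cv2.INTER_CUBIC)
A=crop(a,proj(a,g),50,60,4);B=crop(b,proj(b,g),50,60,4)
cv2.imwrite('pics/d1.png',np.hstack([A,B]))
E
```

```text
1.1167 [0.42704172 0.2785315  0.12355055] [-3.13774040e+00 -1.31214087e-03  2.30323053e+00] 0.08350494657490777 [-0.02650335 -0.11827435  0.51959259]
```

View pics/d1.png

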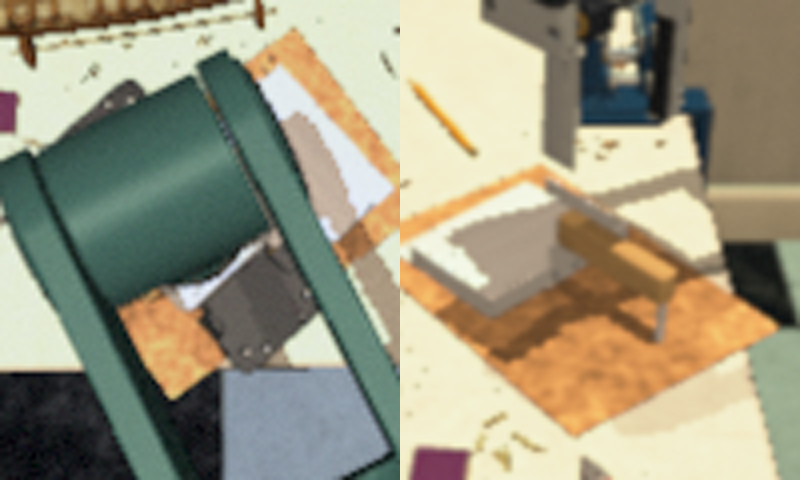

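Call:
{"name": "step_arm", "arguments": {"plan": [[[0, 0, -15, 0, 60], [0, 0, -35, 0, 60], [0, 0, -60, 0, 60], [0, 0, -80, 0, 60], [0, 0, -92, 0, 60], [0, 0, -96, 0, 60], [0, 0, -96, 0, 60]]]}}

```text
time: 1.8
tool_pos: [0.4277, 0.2796, 0.0293]
ee_rot: [-3.141, -0.0, 2.305]
wrist_force: [-0.1, -0.4, 0.3]
width: 0.0565
```

Call:
{"name": "step_arm", "arguments": {"plan": [[[0, 0, 0, 0, 40], [0, 0, 0, 0, 0], [0, 0, 0, 0, 0], [0, 0, 0, 0, 0], [0, 0, 0, 0, 0], [0, 0, 0, 0, 0], [0, 0, 0, 0, 0], [0, 0, 0, 0, 0]]]}}

```text
time: 2.47
tool_pos: [0.4286, 0.2795, 0.03]
ee_rot: [3.14, 0.0, 2.304]
wrist_force: [0.3, 0.8, 2.6]
width: 0.0162
```

Call:
{"name": "step_arm", "arguments": {"plan": [[[0, 0, 3, 0, 0], [0, 0, 10, 0, 0], [0, 0, 25, 0, 0], [0, 0, 45, 0, 0], [0, 0, 70, 0, 0], [0, 0, 95, 0, 0], [0, 0, 115, 0, 0], [0, 0, 125, 0, 0]]]}}

```text
time: 3.13
tool_pos: [0.4292, 0.2797, 0.1579]
ee_rot: [3.137, 0.001, 2.304]
wrist_force: [0.2, 0.3, -1.3]
width: 0.0158
```

```bash
python3 - <<'E'
from h import *
o=robot.get_obs();print(o['time'],o['tool_pos'],o['wrist_force'],o['wrist_torque'],o['width'])
b=snap('side')
cv2.imwrite('pics/e1.png',cv2.resize(b['frame'][90:260,180:380,::-1],None,fx=3,fy=3,interpolation=cv2.INTER_CUBIC))
E
```

```text
3.1333 [0.42918044 0.27974547 0.15792498] [ 0.24337567  0.30618604 -1.28670286] [0.02753685 0.06672021 0.01533213] 0.015796871669248556
```

View pics/e1.png

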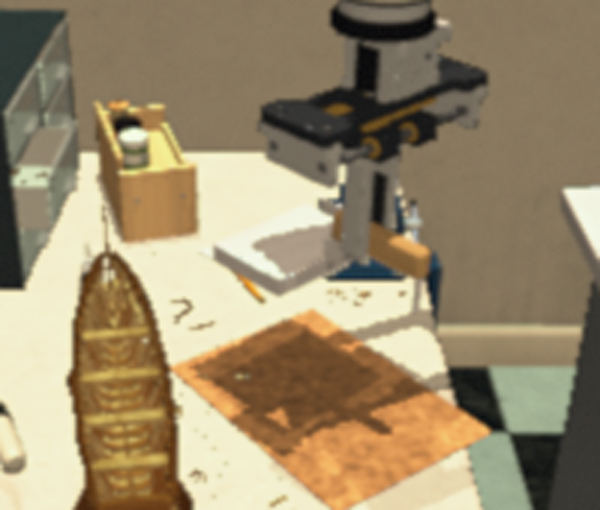

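Call:
{"name": "step_arm", "arguments": {"plan": [[[0, -5, 0, 0.02, 0], [0, -18, 0, 0.07, 0], [0, -38, 0, 0.15, 0], [0, -64, 0, 0.24, 0], [0, -94, 0, 0.34, 0], [0, -126, 0, 0.44, 0], [0, -159, 0, 0.54, 0], [0, -192, 0, 0.64, 0]]]}}

```text
time: 3.85
tool_pos: [0.4269, 0.0859, 0.1529]
ee_rot: [-3.141, -0.003, 2.949]
wrist_force: [0.8, -0.2, -1.8]
width: 0.0158
```

Call:
{"name": "step_arm", "arguments": {"plan": [[[0, -33, 0, 0.1, 0], [0, -66, 0, 0.2, 0], [0, -99, 0, 0.29, 0], [0, -133, 0, 0.37, 0], [0, -167, 0, 0.43, 0], [0, -200, 0, 0.465, 0], [0, -227, 0, 0.48, 0], [0, -246, 0, 0.48, 0]]]}}

```text
time: 4.52
tool_pos: [0.4268, -0.1609, 0.1528]
ee_rot: [3.14, -0.003, -2.861]
wrist_force: [0.7, 0.5, -1.8]
width: 0.0157
```

Call:
{"name": "step_arm", "arguments": {"plan": [[[0, -12, 0, 0, 0], [0, -20, 0, 0, 0], [0, -20, 0, 0, 0], [0, -20, 0, 0, 0]]]}}

```text
time: 4.85
tool_pos: [0.428, -0.178, 0.1539]
ee_rot: [3.14, -0.001, -2.859]
wrist_force: [0.8, 0.3, -1.1]
width: 0.0158
```

```bash
python3 - <<'E'
from h import *
o=robot.get_obs();print(o['time'],o['tool_pos'],o['ee_rot'],o['joint_positions'],o['width'])
t=snap('top')
cv2.imwrite('pics/f1.png',cv2.resize(t['frame'][110:280,270:430,::-1],None,fx=3.4,fy=3.4,interpolation=cv2.INTER_CUBIC))
E
```

```text
4.85 [ 0.4279587  -0.17801576  0.15394652] [ 3.13997452e+00 -5.62054944e-04 -2.85920777e+00] [-5.17163617e-01 -8.99325288e-02  1.64974539e+00  7.24926966e-04
  1.58333183e+00 -2.37033585e+00] 0.015844937346432213
```

View pics/f1.png

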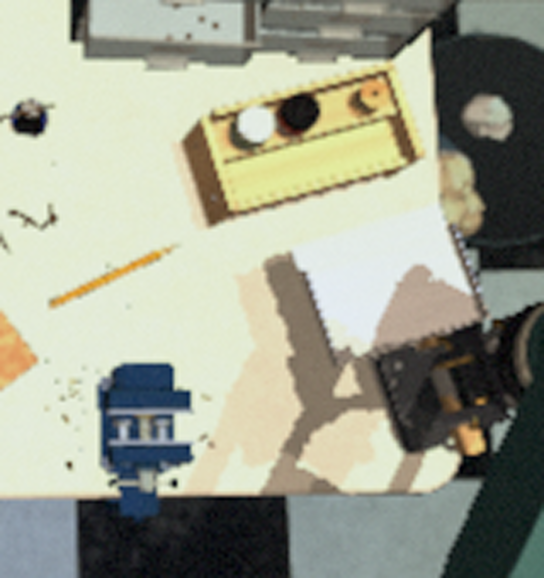

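```bash
python3 - <<'E'
from h import *
t=cams.snapshot('top')
np.set_printoptions(precision=1,suppress=True)
f=t['frame'].copy()
T=lambda U,V,z:ray(t,(U+.5)/3.4-.5+270,(V+.5)/3.4-.5+110,z)*1000
a,b=T(292,255,.127),T(440,205,.127);print(a,b,(a+b)/2,np.linalg.norm(a-b),np.degrees(np.arctan2(*( (a-b)[:2]*[-1,1] ))))
for z in (.075,.08): 
  a,b=T(228,212,z),T(416,155,z);print(a,b,(a+b)/2,np.linalg.norm(a-b),np.degrees(np.arctan2(*((a-b)[:2]*[-1,1]))))
  a,b=T(210,117,z),T(388,65,z);print('back',a,b,np.linalg.norm(a-b),np.degrees(np.arctan2(*((a-b)[:2]*[-1,1]))))
a=T(211,226,0);print('LF bottom',a)
# red table right edge
print('table right edge',T(436,240,0),T(460,450,0))
E
```

```text
[529.9 -81.5 127. ] [ 570.  -204.3  127. ] [ 549.9 -142.9  127. ] 129.190454155147 18.053006254805016
[575.5 -44.4  75. ] [ 624.  -208.5   75. ] [ 599.7 -126.5   75. ] 171.13533282756148 16.476474904663142
back [658.4 -32.8  75. ] [ 704.  -189.7   75. ] 163.42571709971133 16.195990380664906
[574.5 -43.2  80. ] [ 622.8 -206.5   80. ] [ 598.6 -124.8   80. ] 170.33597588284218 16.47647490466308
back [657.1 -31.6  80. ] [ 702.5 -187.8   80. ] 162.6623710404787 16.195990380664913
LF bottom [577.2 -46.9   0. ]
table right edge [ 562.8 -251.3    0. ] [ 374.6 -258.8    0. ]
```

Call:
{"name": "step_arm", "arguments": {"plan": [[[0, 0, -10, -0.006, 0], [0, 0, -28, -0.012, 0], [0, 0, -52, -0.012, 0], [0, 0, -76, -0.012, 0], [0, 0, -98, -0.012, 0], [0, 0, -112, -0.012, 0], [0, 0, -118, -0.012, 0], [0, 0, -120, -0.012, 0]]]}}

```text
time: 5.62
tool_pos: [0.4271, -0.1774, 0.0327]
ee_rot: [3.139, -0.002, -2.87]
wrist_force: [0.0, 0.8, -2.2]
width: 0.0159
```

Call:
{"name": "step_arm", "arguments": {"plan": [[[0, 0, 0, 0, 0], [0, 0, -2, 0, 0], [0, 0, -3, 0, 0], [0, 0, -3, 0, 0]]]}}

```text
time: 5.95
tool_pos: [0.4288, -0.179, 0.0323]
ee_rot: [-3.14, 0.001, -2.871]
wrist_force: [1.1, -0.1, -1.8]
width: 0.0155
```

Call:
{"name": "step_arm", "arguments": {"plan": [[[0, 0, -1, 0, 0], [0, 0, -2, 0, 0], [0, 0, -2, 0, 0], [0, 0, -2, 0, 0]]]}}

```text
time: 6.28
tool_pos: [0.4282, -0.1788, 0.0295]
ee_rot: [3.142, 0.0, -2.871]
wrist_force: [-0.3, -0.8, -1.1]
width: 0.0158
```

Call:
{"name": "step_arm", "arguments": {"plan": [[[0, 0, -1, 0, 0], [0, 0, -2, 0, 0], [0, 0, -2, 0, 0], [0, 0, -2, 0, 0]]]}}

```text
time: 6.62
tool_pos: [0.428, -0.1787, 0.0274]
ee_rot: [3.141, -0.0, -2.871]
wrist_force: [0.0, -0.3, -1.4]
width: 0.0156
```

Call:
{"name": "step_arm", "arguments": {"plan": [[[0, 0, -1, 0, 0], [0, 0, -2, 0, 0], [0, 0, -2, 0, 0], [0, 0, -2, 0, 0]]]}}

```text
time: 6.95
tool_pos: [0.4282, -0.1788, 0.027]
ee_rot: [-3.141, 0.0, -2.871]
wrist_force: [-3.6, 2.2, 5.8]
width: 0.0156
```

```bash
python3 - <<'E'
from h import *
o=robot.get_obs();print(o['time'],o['tool_pos'],o['wrist_force'],o['wrist_torque'])
t=snap('top')
cv2.imwrite('pics/g1.png',cv2.resize(t['frame'][110:280,270:430,::-1],None,fx=3.4,fy=3.4,interpolation=cv2.INTER_CUBIC))
E
```

```text
6.95 [ 0.42822495 -0.17883311  0.02697873] [-3.60226147  2.15884091  5.77413388] [0.35746459 0.56969153 0.01745925]
```

View pics/g1.png

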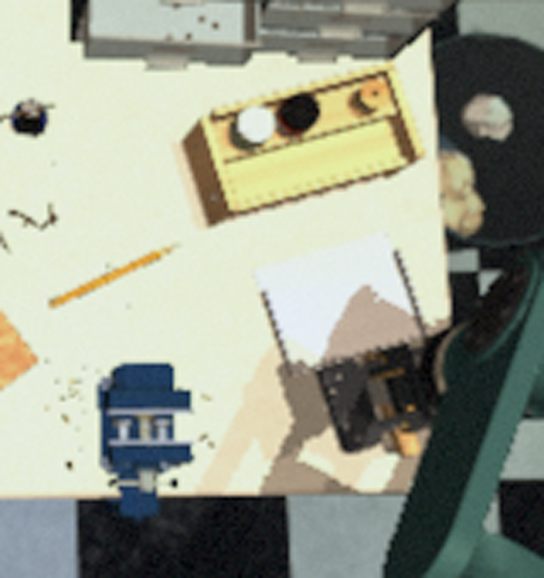

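```bash
python3 - <<'E'
from h import *
t=cams.snapshot('top')
T=lambda U,V,z:ray(t,(U+.5)/3.4-.5+270,(V+.5)/3.4-.5+110,z)*1000
a,b=T(257,271,.001),T(388,235,.001);m=(a+b)/2
d=m[:2]-[600.5,-128.5];y=np.radians(16.4);e=np.array([np.cos(y),np.sin(y)]);n=np.array([-e[1],e[0]])
print(a,b,m,np.linalg.norm(a-b),'along',d@e,'lat',d@n,np.degrees(np.arctan2(*((a-b)[:2]*[-1,1]))))
E
```

```text
[535.58178503 -86.40832338   1.        ] [ 567.54456632 -207.34834034    1.        ] [ 551.56317568 -146.87833186    1.        ] 125.09239421450751 along -52.13474443396806 lat -3.8136963074074934 14.80400784485376
```

Call:
{"name": "step_arm", "arguments": {"plan": [[[2, 1, 0, 0.003, 0], [7, 2.5, 0, 0.006, 0], [12, 4.5, 0, 0.01, 0], [19, 7, 0, 0.012, 0], [26, 9.5, 0, 0.012, 0], [32.5, 11.5, 0, 0.012, 0], [39, 13.5, 0, 0.012, 0], [45.5, 15.5, 0, 0.012, 0]]]}}

```text
time: 7.72
tool_pos: [0.4738, -0.1641, 0.027]
ee_rot: [-3.14, -0.001, -2.859]
wrist_force: [-4.3, -1.4, 6.7]
width: 0.0157
```

Call:
{"name": "step_arm", "arguments": {"plan": [[[4.8, 1.4, 0, 0, 0], [9.6, 2.8, 0, 0, 0], [14.4, 4.2, 0, 0, 0], [19.2, 5.6, 0, 0, 0], [24, 7.0, 0, 0, 0], [28.8, 8.5, 0, 0, 0], [33.6, 9.9, 0, 0, 0], [38.4, 11.3, 0, 0, 0]]]}}

```text
time: 8.38
tool_pos: [0.5119, -0.1528, 0.0271]
ee_rot: [-3.14, -0.001, -2.859]
wrist_force: [-3.6, -1.7, 6.0]
width: 0.0158
```

Call:
{"name": "step_arm", "arguments": {"plan": [[[3.4, 1, 0, 0, 0], [6.7, 2, 0, 0, 0], [10, 3, 0, 0, 0], [13.4, 4, 0, 0, 0], [16.8, 5, 0, 0, 0], [20, 5.9, 0, 0, 0], [23, 6.8, 0, 0, 0], [26, 7.6, 0, 0, 0]]]}}

```text
time: 9.05
tool_pos: [0.5375, -0.1453, 0.0271]
ee_rot: [-3.14, -0.002, -2.859]
wrist_force: [-6.5, -0.8, 7.2]
width: 0.0157
```

Call:
{"name": "step_arm", "arguments": {"plan": [[[2, 0.6, 0, 0, 0], [4, 1.2, 0, 0, 0], [6, 1.8, 0, 0, 0], [7, 2.1, 0, 0, 0], [7, 2.1, 0, 0, 0]]]}}

```text
time: 9.47
tool_pos: [0.5443, -0.1433, 0.0271]
ee_rot: [-3.14, -0.002, -2.86]
wrist_force: [-6.0, -2.1, 6.9]
width: 0.0154
```

Call:
{"name": "step_arm", "arguments": {"plan": [[[1, 0.3, 0, 0, 0], [2, 0.6, 0, 0, 0], [3, 0.9, 0, 0, 0], [4, 1.2, 0, 0, 0], [5, 1.5, 0, 0, 0], [5, 1.5, 0, 0, 0]]]}}

```text
time: 9.97
tool_pos: [0.5466, -0.1425, 0.027]
ee_rot: [-3.141, -0.008, -2.86]
wrist_force: [-14.3, -2.6, 10.8]
width: 0.0157
```

Call:
{"name": "step_arm", "arguments": {"plan": [[[1, 0.3, 0, 0, 0], [2, 0.6, 0, 0, 0], [3, 0.9, 0, 0, 0], [3, 0.9, 0, 0, 0]]]}}

```text
time: 10.3
tool_pos: [0.5472, -0.1422, 0.027]
ee_rot: [3.142, -0.014, -2.86]
wrist_force: [-18.0, -4.3, 15.6]
width: 0.0157
```

Call:
{"name": "step_arm", "arguments": {"plan": [[[-2, -0.6, 0, 0, 0], [-4, -1.2, 0, 0, 0], [-5, -1.5, 0, 0, 0], [-6, -1.8, 0, 0, 0], [-7.5, -2.2, 0, 0, 0], [-9.5, -2.8, 0, 0, 0], [-12, -3.5, 0, 0, 0], [-15, -4.4, 0, 0, 0]]]}}

```text
time: 10.97
tool_pos: [0.5405, -0.1441, 0.0268]
ee_rot: [-3.14, 0.006, -2.859]
wrist_force: [5.1, -0.1, 4.1]
width: 0.0156
```

Call:
{"name": "step_arm", "arguments": {"plan": [[[-3.5, -1, 0, 0, 0], [-7, -2, 0, 0, 0], [-11, -3.2, 0, 0, 0], [-15, -4.4, 0, 0, 0], [-19, -5.6, 0, 0, 0], [-23, -6.8, 0, 0, 0], [-27, -8, 0, 0, 0], [-31, -9.1, 0, 0, 0]]]}}

```text
time: 11.63
tool_pos: [0.5086, -0.1536, 0.0268]
ee_rot: [-3.14, 0.004, -2.86]
wrist_force: [5.1, 1.8, 5.2]
width: 0.0158
```

Call:
{"name": "step_arm", "arguments": {"plan": [[[-4, -1.2, 0, 0, 0], [-8, -2.4, 0, 0, 0], [-12, -3.5, 0, 0, 0], [-16, -4.7, 0, 0, 0], [-20, -5.9, 0, 0, 0], [-24, -7, 0, 0, 0], [-28, -8.2, 0, 0, 0], [-32, -9.4, 0, 0, 0]]]}}

```text
time: 12.3
tool_pos: [0.4766, -0.163, 0.0268]
ee_rot: [-3.14, 0.004, -2.86]
wrist_force: [5.2, 1.4, 6.4]
width: 0.0159
```

Call:
{"name": "step_arm", "arguments": {"plan": [[[-4, -1.2, 0, 0, 0], [-8, -2.4, 0, 0, 0], [-11.5, -3.4, 0, 0, 0], [-14.5, -4.3, 0, 0, 0], [-17, -5, 0, 0, 0], [-19, -5.6, 0, 0, 0], [-20, -5.9, 0, 0, 0], [-20, -5.9, 0, 0, 0]]]}}

```text
time: 12.97
tool_pos: [0.4561, -0.169, 0.0268]
ee_rot: [-3.14, 0.003, -2.86]
wrist_force: [4.0, 0.9, 5.8]
width: 0.0156
```

```bash
python3 - <<'E'
from h import *
o=robot.get_obs();print(o['time'],o['tool_pos'],o['wrist_force'],o['wrist_torque'])
t=snap('top');b=snap('side')
A=cv2.resize(t['frame'][120:250,290:420,::-1],None,fx=3,fy=3,interpolation=cv2.INTER_CUBIC)
B=cv2.resize(b['frame'][100:230,190:320,::-1],None,fx=3,fy=3,interpolation=cv2.INTER_CUBIC)
cv2.imwrite('pics/h1.png',np.hstack([A,B]))
E
```

```text
12.9667 [ 0.45611515 -0.16897954  0.02675632] [3.96967993 0.92808602 5.7881987 ] [ 0.37075885 -0.7996963   0.00934209]
```

View pics/h1.png

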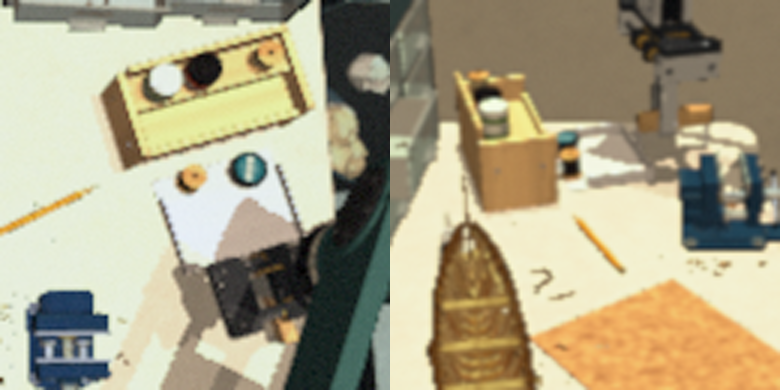

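Call:
{"name": "step_arm", "arguments": {"plan": [[[0, 0, 1, 0, 0], [0, 0, 2.5, 0, 0], [-1, 0, 4.5, 0, 0], [-2, -0.5, 7.5, 0, 0], [-4, -1, 11.5, 0, 0], [-6, -2, 16.5, 0, 0], [-8, -2.5, 22.5, 0, 0], [-10, -3, 29.5, 0, 0]]]}}

```text
time: 13.73
tool_pos: [0.4443, -0.1716, 0.0551]
ee_rot: [3.141, -0.001, -2.859]
wrist_force: [-0.1, 0.0, -2.5]
width: 0.0155
```

Call:
{"name": "step_arm", "arguments": {"plan": [[[-2, -0.5, 8, 0, 0], [-4, -1, 17, 0, 0], [-6, -2, 27, 0, 0], [-8, -2.5, 37, 0, 0], [-9, -2.5, 47, 0, 0], [-10, -3, 56, 0, 0], [-10, -3, 64, 0, 0], [-10, -3, 71, 0, 0]]]}}

```text
time: 14.4
tool_pos: [0.4353, -0.1748, 0.1272]
ee_rot: [-3.141, 0.001, -2.859]
wrist_force: [0.4, -0.5, -2.8]
width: 0.0156
```

Call:
{"name": "step_arm", "arguments": {"plan": [[[0, 0, 6, 0, 0], [0, 0, 11, 0, 0], [0, 0, 15, 0, 0], [0, 0, 18, 0, 0], [0, 0, 20, 0, 0], [0, 0, 21, 0, 0], [0, 0, 21, 0, 0]]]}}

```text
time: 14.98
tool_pos: [0.435, -0.1746, 0.147]
ee_rot: [3.141, -0.0, -2.859]
wrist_force: [-0.1, -0.1, -2.4]
width: 0.0159
```

```bash
python3 - <<'E'
from h import *
o=robot.get_obs();print(o['time'],o['tool_pos'],o['ee_rot'],o['wrist_force'],o['wrist_torque'])
t=snap('top');b=snap('side')
A=cv2.resize(t['frame'][120:250,290:420,::-1],None,fx=3,fy=3,interpolation=cv2.INTER_CUBIC)
B=cv2.resize(b['frame'][70:200,230:360,::-1],None,fx=3,fy=3,interpolation=cv2.INTER_CUBIC)
cv2.imwrite('pics/i1.png',np.hstack([A,B]))
E
```

```text
14.9833 [ 0.43503784 -0.17464393  0.14698995] [ 3.14141036e+00 -1.07997513e-04 -2.85939639e+00] [-0.07432891 -0.05804083 -2.42061762] [ 0.02065297  0.15361548 -0.0210556 ]
```

View pics/i1.png

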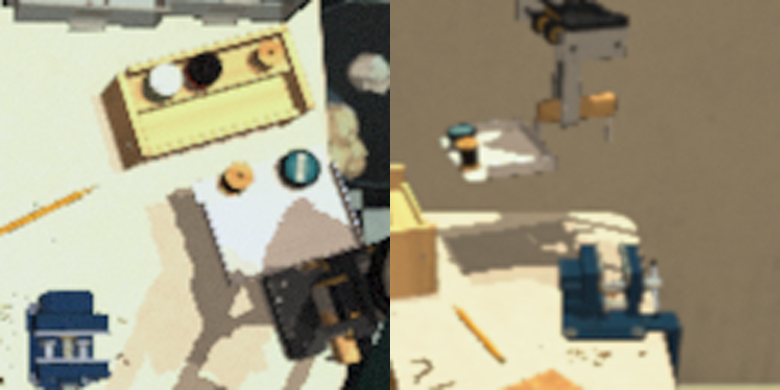

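Call:
{"name": "step_arm", "arguments": {"plan": [[[0, 1, 0, -0.002, 0], [0, 3.5, 0, -0.006, 0], [0, 7.5, 0, -0.013, 0], [0, 13, 0, -0.023, 0], [0, 20, 0, -0.036, 0], [0, 28.5, 0, -0.053, 0], [0, 38.5, 0, -0.074, 0], [0, 50, 0, -0.1, 0]]]}}

```text
time: 15.75
tool_pos: [0.4349, -0.1239, 0.147]
ee_rot: [3.141, -0.0, -2.961]
wrist_force: [0.7, 0.3, -2.2]
width: 0.0159
```

Call:
{"name": "step_arm", "arguments": {"plan": [[[0, 13, 0, -0.03, 0], [0, 27, 0, -0.064, 0], [0, 41, 0, -0.098, 0], [0, 55, 0, -0.132, 0], [0, 69, 0, -0.166, 0], [0, 83, 0, -0.2, 0], [0, 97, 0, -0.234, 0], [0, 111, 0, -0.268, 0]]]}}

```text
time: 16.42
tool_pos: [0.4348, -0.0124, 0.1471]
ee_rot: [3.141, 0.0, 3.054]
wrist_force: [1.0, -0.1, -3.3]
width: 0.0159
```

Call:
{"name": "step_arm", "arguments": {"plan": [[[0, 14, 0, -0.034, 0], [0, 28, 0, -0.068, 0], [0, 42, 0, -0.102, 0], [0, 56, 0, -0.136, 0], [0, 70, 0, -0.17, 0], [0, 84, 0, -0.204, 0], [0, 98, 0, -0.238, 0], [0, 112, 0, -0.272, 0]]]}}

```text
time: 17.08
tool_pos: [0.4346, 0.0997, 0.147]
ee_rot: [3.141, -0.0, 2.782]
wrist_force: [0.5, -0.1, -2.6]
width: 0.016
```

Call:
{"name": "step_arm", "arguments": {"plan": [[[0, 14, 0, -0.034, 0], [0, 28, 0, -0.068, 0], [0, 42, 0, -0.102, 0], [0, 56, 0, -0.136, 0], [0, 70, 0, -0.17, 0], [0, 84, 0, -0.204, 0], [0, 98, 0, -0.238, 0], [0, 112, 0, -0.272, 0]]]}}

```text
time: 17.75
tool_pos: [0.4346, 0.2117, 0.1471]
ee_rot: [3.141, -0.0, 2.51]
wrist_force: [0.4, -0.3, -2.8]
width: 0.0156
```

Call:
{"name": "step_arm", "arguments": {"plan": [[[0, 13, 0, -0.035, 0], [0, 25, 0, -0.07, 0], [0, 36, 0, -0.105, 0], [0, 46, 0, -0.138, 0], [0, 54.5, 0, -0.17, 0], [0, 61.5, 0, -0.2, 0], [0, 67, 0, -0.227, 0], [0, 71, 0, -0.25, 0]]]}}

```text
time: 18.42
tool_pos: [0.4345, 0.2826, 0.147]
ee_rot: [3.141, -0.001, 2.261]
wrist_force: [-0.9, -0.5, -1.5]
width: 0.0159
```

Call:
{"name": "step_arm", "arguments": {"plan": [[[0, 2.5, 0, -0.02, 0], [0, 4, 0, -0.036, 0], [0, 4.5, 0, -0.047, 0], [0, 4.5, 0, -0.054, 0], [0, 4.5, 0, -0.055, 0], [0, 4.5, 0, -0.055, 0]]]}}

```text
time: 18.92
tool_pos: [0.4351, 0.2857, 0.147]
ee_rot: [3.141, 0.0, 2.206]
wrist_force: [0.2, 0.7, -2.1]
width: 0.0158
```

```bash
python3 - <<'E'
from h import *
o=robot.get_obs();print(o['time'],o['tool_pos'],o['ee_rot'],o['wrist_force'],o['wrist_torque'])
t=snap('top');b=snap('side')
A=cv2.resize(t['frame'][150:280,170:300,::-1],None,fx=3,fy=3,interpolation=cv2.INTER_CUBIC)
B=cv2.resize(b['frame'][130:260,220:350,::-1],None,fx=3,fy=3,interpolation=cv2.INTER_CUBIC)
cv2.imwrite('pics/j1.png',np.hstack([A,B]))
E
```

```text
18.9167 [0.43506374 0.28567945 0.14703059] [3.14147163e+00 2.08235199e-05 2.20646386e+00] [ 0.2080354   0.72720024 -2.12045831] [ 0.11425179  0.105064   -0.01855306]
```

Call:
{"name": "step_arm", "arguments": {"plan": [[[0, 0, -1, 0, 0], [0, 0, -3, 0, 0], [0, 0, -6, 0, 0], [0, 0, -10, 0, 0], [0, 0, -15, 0, 0], [0, 0, -21, 0, 0], [0, 0, -28, 0, 0], [0, 0, -36, 0, 0]]]}}

```text
time: 19.68
tool_pos: [0.435, 0.2858, 0.1102]
ee_rot: [3.142, 0.0, 2.207]
wrist_force: [-1.2, 0.5, -2.9]
width: 0.0161
```

Call:
{"name": "step_arm", "arguments": {"plan": [[[0, 0, -9, 0, 0], [0, 0, -18, 0, 0], [0, 0, -27, 0, 0], [0, 0, -36, 0, 0], [0, 0, -44, 0, 0], [0, 0, -51, 0, 0], [0, 0, -57, 0, 0], [0, 0, -62, 0, 0]]]}}

```text
time: 20.35
tool_pos: [0.4349, 0.2858, 0.0482]
ee_rot: [-3.141, -0.0, 2.207]
wrist_force: [-0.6, 0.2, -2.2]
width: 0.0157
```

Call:
{"name": "step_arm", "arguments": {"plan": [[[0, 0, -4, 0, 0], [0, 0, -7, 0, 0], [0, 0, -9, 0, 0], [0, 0, -10, 0, 0], [0, 0, -10, 0, 0], [0, 0, -10, 0, 0]]]}}

```text
time: 20.85
tool_pos: [0.4352, 0.286, 0.0393]
ee_rot: [3.141, 0.0, 2.207]
wrist_force: [-0.3, -0.1, -3.1]
width: 0.0158
```

```bash
python3 - <<'E'
from h import *
o=robot.get_obs();print(o['time'],o['tool_pos'],o['ee_rot'],o['wrist_force'],o['wrist_torque'])
t=snap('top');b=snap('side')
A=cv2.resize(t['frame'][160:270,180:290,::-1],None,fx=3.6,fy=3.6,interpolation=cv2.INTER_CUBIC)
B=cv2.resize(b['frame'][160:270,230:340,::-1],None,fx=3.6,fy=3.6,interpolation=cv2.INTER_CUBIC)
cv2.imwrite('pics/k1.png',np.hstack([A,B]))
E
```

```text
20.85 [0.43524629 0.28596408 0.03929626] [3.14093373e+00 9.56070711e-05 2.20682276e+00] [-0.29906712 -0.08141983 -3.1379892 ] [0.08168107 0.10476517 0.02601484]
```

View pics/k1.png

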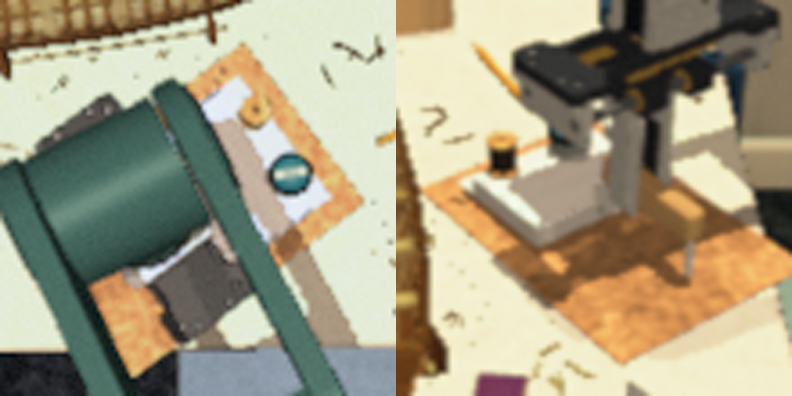

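```bash
python3 - <<'E'
from h import *
t=cams.snapshot('top')
T=lambda U,V,z:ray(t,(U+.5)/3.6-.5+180,(V+.5)/3.6-.5+160,z)*1000
print(T(331,200,.013),T(238,75,.013),'mat R,T',T(362,203,.003),T(243,43,.003))
E
```

```text
[457.87080009 141.32263178  13.        ] [563.34311394 217.38032035  13.        ] mat R,T [455.9084901  114.76541026   3.        ] [592.5959544  212.88531061   3.        ]
```

Call:
{"name": "step_arm", "arguments": {"plan": [[[0, 0, -1, 0, 0], [-0.5, 1, -2.5, 0, 0], [-1, 1.5, -4.5, 0, 0], [-1, 2, -6.5, 0, 0], [-1, 2, -8, 0, 0], [-1, 2, -8.5, 0, 0], [-1, 2, -8.5, 0, 0]]]}}

```text
time: 21.58
tool_pos: [0.4339, 0.2878, 0.0303]
ee_rot: [-3.141, 0.0, 2.207]
wrist_force: [-0.6, -0.1, -2.3]
width: 0.0157
```

Call:
{"name": "step_arm", "arguments": {"plan": [[[0, 0, -0.5, 0, 0], [0, 0, -1, 0, 0], [0, 0, -1, 0, 0]]]}}

```text
time: 21.83
tool_pos: [0.4343, 0.288, 0.0299]
ee_rot: [3.141, 0.0, 2.207]
wrist_force: [-0.7, -0.1, -0.3]
width: 0.0158
```

Call:
{"name": "step_arm", "arguments": {"plan": [[[0, 0, -0.3, 0, 0], [0, 0, -0.6, 0, 0], [0, 0, -0.6, 0, 0]]]}}

```text
time: 22.08
tool_pos: [0.4343, 0.288, 0.0299]
ee_rot: [3.141, 0.0, 2.207]
wrist_force: [-2.5, -0.1, 6.1]
width: 0.0156
```

Call:
{"name": "step_arm", "arguments": {"plan": [[[0, 0, 0, 0, 18], [0, 0, 0, 0, 22], [0, 0, 0, 0, 28], [0, 0, 0, 0, 36], [0, 0, 0, 0, 45], [0, 0, 0, 0, 55], [0, 0, 0, 0, 60], [0, 0, 0, 0, 60]]]}}

```text
time: 22.75
tool_pos: [0.434, 0.2879, 0.0288]
ee_rot: [3.142, -0.0, 2.207]
wrist_force: [-0.1, -0.7, 0.4]
width: 0.0549
```

Call:
{"name": "step_arm", "arguments": {"plan": [[[0, 0, 3, 0, 60], [0, 0, 12, 0, 60], [0, 0, 28, 0, 60], [0, 0, 50, 0, 60], [0, 0, 75, 0, 60], [0, 0, 100, 0, 60], [0, 0, 125, 0, 60], [0, 0, 150, 0, 60]]]}}

```text
time: 23.42
tool_pos: [0.434, 0.2879, 0.1812]
ee_rot: [3.14, 0.0, 2.207]
wrist_force: [0.3, -0.2, 1.1]
width: 0.0562
```

Call:
{"name": "step_arm", "arguments": {"plan": [[[-10, 12, 10, 0, 60], [-30, 36, 15, 0, 60], [-55, 64, 15, 0, 60], [-80, 92, 15, 0, 60], [-105, 120, 15, 0, 60], [-130, 150, 15, 0, 60], [-150, 175, 15, 0, 60], [-160, 185, 15, 0, 60]]]}}

```text
time: 24.08
tool_pos: [0.2712, 0.4756, 0.1949]
ee_rot: [3.141, -0.002, 2.211]
wrist_force: [-0.3, -0.8, -0.4]
width: 0.0564
```

```bash
python3 - <<'E'
from h import *
o=robot.get_obs();print(o['time'],o['tool_pos'],o['wrist_force'],o['width'])
t=snap('top');b=snap('side')
A=cv2.resize(t['frame'][130:270,170:320,::-1],None,fx=2.6,fy=2.6,interpolation=cv2.INTER_CUBIC)
B=cv2.resize(b['frame'][130:270,200:350,::-1],None,fx=2.6,fy=2.6,interpolation=cv2.INTER_CUBIC)
cv2.imwrite('pics/l1.png',np.hstack([A,B]))
E
```

```text
24.0833 [0.27121752 0.4756409  0.19486463] [-0.27638387 -0.81878594 -0.44020083] 0.05641636693609718
```

View pics/l1.png

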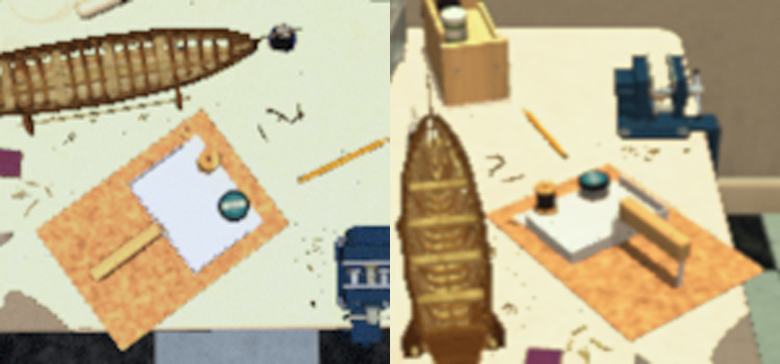

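Both are on the scoop, which sits flat and centred on the mat; the pencil hasn't moved. Handing in.

```bash
python3 -c "
from h import *
print(robot.close_job())"
```

```text
the job is handed in; nothing more can be done
None
```

The job is done and handed in at about 24 s of the 58 s allowed. I gripped the scoop by its handle, carried it to the rack and slid it along the table under the lip. I pushed until the force rose sharply to about 18 N, which I took to be the back panel. I then drew it out slowly with the pot and spool on it, carried it level to the mat, set it down and moved the arm clear.

**Final pictures:** both things are standing on the scoop's floor, close to its front edge. The scoop looks flat on the mat, and the pencil, rack and nearby items look unmoved. I saw no sign of trouble with the cutters, torch and glue but did not measure them.

**Placement:** just before touchdown I measured the scoop's middle about 2 mm from the mat's centre and its heading within about 1° of the mat's. I made a small correction for that and did not measure it again afterwards.

**Disagreements:**
- The front edge measured about 127–128 mm ahead of the tool point, where I had planned for 132 mm. I allowed for this when placing the scoop.
- The scoop met the back about 6 mm sooner than I had worked out, which is within my measuring error.

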